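# Slide the whetstone out of its block and seat it in the sharpening holder

### The arm

A 6-joint arm with a two-finger parallel gripper is mounted at the origin on a cart in front of the work surface, level with it; the furniture and walls round the work are solid. World frame = base frame: x ahead of the robot, y to its left, z up, the work surface at z = 0. Lengths are in m, angles in rad, forces in N, time in s.
With the tool pointing down it reaches from about 0.375 to 0.9 m from the base axis. Payload 3.1 kg.
Tool frame: the origin (TCP) lies at the centre of the arm's flange, where the gripper is bolted on; the fingertips stand 182 mm ahead of it and the grasp point (between the pads) lies 164 mm ahead of it; z points along the fingers, y is the line along which they close (so a half turn about z gives the same grasp; the last joint's range is limited). The gripper opens to 87 mm and grips with 3 to 60 N. Pads are 19 mm wide; open, the fingers measure 117 mm over their backs; the gripper's body (75 mm by 190 mm) begins 51 mm behind the grasp point.
Start: joints at [-1.323, 0.527, 1.433, -0, 1.181, -0.178], TCP at [0.259, -0.569, 0.405] pointing down, gripper open.
Joint ranges: [-3.08, 3.08], [-0.75, 2.2], [0.22, 2.44], [-1.43, 4.57], [0, 2.65], [-2.85, 2.85]. Speed limits (rad/s): [2.79, 2.79, 3.14, 3.14, 3.14, 3.14].

### API

Orientations are given as a unit quaternion [x, y, z, w].
In Python, from rig import * gives the robot as it stands.
- The arm moves only by the tool move_arm, never from a script. Its argument "commands" is a list that holds one entry, the list of rows, each a list of 6 numbers: the shift along the tool's x, y, z in units of 40 mm (1.0 is 40 mm), then the turn, a rotation vector about the tool's x, y, z in rad. A call has 1 to 12 rows; each row is the pose to reach, as a shift and turn from the pose commanded when the call began, along the tool's axes at that moment; what a row does not reach only later rows make up. A row lasts 1/8 s, in which the tool goes at most 62.5 mm and 10.7 degrees, less where a joint would pass 70% of its speed; a pose out of reach is approached as far as the arm can. A call with a gripper value outside its range is refused whole. "claw" is the closure, from -1 (fully open) to 1 (shut), so that 0 is half open, set as the call begins (left out, the last holds). The fingers move at their own pace and stop on an object; "squeeze" is the grip in N (left out, the last holds). Time passes only in rows, so rows that repeat a pose let the fingers close. It gives the time, the measured TCP pose, the force, the opening and the grip force at its end, in the units of the state.
- get_obs(): the state, without advancing time (a new reading comes with each control period).
- camera(name): name is "scene" or "top" or "wrist"; returns a dict with "pixels" (384x512x3 uint8, blue, green, red), "range_z" (384x512 float32, m along the optical axis (not along the pixel's ray), 0 where there is no reading), "camera_matrix" (3x3 intrinsics, pixels), "extrinsics" (4x4, takes a point from world to camera coordinates). Camera axes: x right, y up, looking along -z (the intrinsics and any distortion apply to the point x, -y, -z); pixel columns grow to the right and rows downward; lengths in m; the calibration is good to about 2 mm. The wrist camera is an equidistant fisheye: a pixel r from the principal point sees the ray r / f radians off the axis. A picture is of the moment at which its call begins.
- hand_in(): hands the job in; it is judged then, once.
The state is a dict: "time": time; "q": joint angles; "joint_velocities": joint speeds; "joint_torque": joint torques, N m; "position": TCP position; "tool_rot": TCP orientation; "ft_force": force on the tool from outside, world axes, zero at the start; "moment": the same for the moment, N m; "grip_width": finger opening in m; "grip_force": force on a finger pad.
Only numpy, scipy, OpenCV 4.12 (cv2) and the standard library are available. Lean on these libraries where they do the work, as an engineer would, in place of code of your own. Each camera call takes 0.05 s, during which the arm holds its last target. There are 200 camera calls.

### The job

Get the whetstone ready for sharpening: with a light press on its top, ease it along its channel until it clearly overhangs the open end of the wooden block (still lying flat), pinch the overhanging end by its long sides and lift it off, then seat it gently and flat in the black sharpening holder, down between the end stops and the side cheeks, and let go. Never press hard on the stone, neither in the block nor in the holder, and leave the other things on the worktop where they are.

Things in the scene. Friction and masses are not known exactly. Their poses are not given: they have to be found in the camera images.
- whetstone: grey rectangular sharpening stone, 150 x 50 x 14 mm (x, y, z), 0.18 to 0.31 kg; smooth, slides on the waxed wood more easily than under rubber fingertips; origin at the centre of its underside, x along its length, z up. It lies at first in the block's channel with its x along the block's x, its front (-x) end 2 to 16 mm inside the channel's open end.
- block: wooden knife-care block fixed to the worktop on rubber feet (give under 1 mm), 180 x 70 x 58 mm, origin at the centre of its underside (4 to 12 mm above the worktop), z up. A channel 53 mm wide, 172 mm long runs along x in its top, floor 45 mm above the origin; side walls and back (+x) end wall rise 13 mm, 1 mm less than the stone's top. The -x end is open and faces roughly the robot.
- mouth (a point): middle of the channel floor's edge at the block's open (-x) end; axes as the block's. The stone's overhang is 75 mm minus its x in this frame; beyond 75 mm it tips off. Inside, its sides cannot be gripped and the gap behind it (6 to 20 mm) is too small for fingers; shut fingers pressing on its top draw it along -x by friction.
- holder: black sharpening holder fixed to the worktop on rubber feet (give under 1 mm), 190 x 70 x 44 mm, origin at the centre of its underside (4 to 12 mm above the worktop), z up. Bed 44 mm wide, 36 mm above the origin, along x; foot plate top 8 mm above the origin. Steel end stops (inner faces x = +-78 mm) and, only within x = +-18 mm, two side cheeks 55 mm apart stand 8 mm above the bed.
- bed (a point): centre of the top of the holder's bed; axes as the holder's. The seated stone's origin lies here, its length along x, either way round; it sticks out 3 mm past the bed's sides, so fingers holding it near an end have free room beside and below it.
- garlic: garlic bulb, 55 mm; leave alone
- pepper_shaker: small glass shaker, 44 mm across, 90 mm tall; leave alone
- yogurt_tub: white yogurt tub, 72 mm across, 71 mm tall; leave alone
- cheese_pack: pack of cheese, 73 x 102 x 37 mm; leave alone
- jam_jar: glass jar with a lid, 62 mm across, 89 mm tall; leave alone
- flat_tin: flat oblong tin, 63 x 105 x 29 mm; leave alone

How it is judged:
On the way, in this order (a step that is already met when the one before it is completed fails the run):
1. the stone, still lying flat on the channel floor, overhangs the block's open end by more than 30 mm (x of whetstone in the frame of mouth between 0 and 0.045 m and z of whetstone in the frame of mouth between -0.004 and 0.004 m and angle between whetstone's own z axis and vertical below 0.06 rad), for 0.2 s.
2. the stone is held in the fingers, more than 20 mm above the channel floor, and touches the block no more (z of whetstone in the frame of mouth above 0.02 m and contact force between whetstone and the fingers above 1 N and contact force between whetstone and block below 0.1 N), for 0.2 s.
At the end, for the whole second after the job is handed in: The stone lies at rest, released, on the holder's bed between stops and cheeks: its origin within 6 mm of the bed's centre horizontally and 2.5 mm in height, right side up and flat within 0.03 rad, its length along the holder's within 0.15 rad (horizontal distance between whetstone and bed below 0.006 m and z of whetstone in the frame of bed between -0.0025 and 0.0025 m and angle between whetstone's own z axis and vertical below 0.03 rad and angle between the x axis of whetstone and the x axis of bed, either way round below 0.15 rad and linear speed of whetstone below 0.01 m/s and contact force between whetstone and the fingers below 0.1 N); the robot touches nothing.
It fails at once if the stone is pressed against the block with more than 30 N (contact force between whetstone and block above 30 N).
It fails at once if the stone is pressed or dropped onto the holder with more than 40 N (contact force between whetstone and holder above 40 N).
It fails at once if a bystander is moved by more than 25 mm (distance of any of garlic, pepper_shaker, yogurt_tub, cheese_pack, jam_jar, flat_tin from where it was at the start of the episode above 0.025 m).
It also fails if it takes over 61 s, if anything falls off the work surface, if the arm or the gripper's body presses on something with over 40 N, if the wrist force passes 120 N, or if a joint passes its speed limit or range.

## Working session

There is one attempt and no reset: what is moved stays moved. The work goes in short steps, Python scripts to look and compute and a tool call to move; the robot and the scene stay as the last step left them, time stands still between calls to the robot, and variables do not carry over. Pictures are saved under pics/ and viewed, at most 10 in all, crops included, and the job is handed in when it is done.

Besides the shell and the picture viewer there is one more tool, called after "Request:" by a JSON object that holds its "op" and its "data". move_arm: Moves the arm, as the interface text tells. Its arguments: {"type":"object","properties":{"commands":{"type":"array","items":{"type":"array","items":{"type":"array","items":{"type":"number"}}}},"claw":{"type":"number"},"squeeze":{"type":"number"}},"required":["commands"]}

```bash
ls; mkdir -p pics
cat > h.py <<'E'
from rig import *
import numpy as np, cv2
def cloud(c):
    K=c["camera_matrix"];E=np.array(c["extrinsics"]);z=c["range_z"]
    v,u=np.mgrid[:z.shape[0],:z.shape[1]]
    P=np.stack([(u-K[0][2])/K[0][0]*z,-(v-K[1][2])/K[1][1]*z,-z],-1)
    return (P-E[:3,3])@E[:3,:3]
E
python3 - <<'E'
from h import *
a=camera("top");b=camera("scene")
np.savez("v.npz",t=a["pixels"],tp=cloud(a),s=b["pixels"],sp=cloud(b),tz=a["range_z"],sz=b["range_z"])
for c in(a,b): print(np.round(c["camera_matrix"],1).tolist(),np.round(c["extrinsics"],3).tolist(), [k for k in c])
cv2.imwrite("pics/a.png",np.vstack([a["pixels"],b["pixels"]])[:, :] if 0 else cv2.resize(a["pixels"],(800,600)))
cv2.imwrite("pics/b.png",b["pixels"])
o=get_obs();print({k:np.round(v,3).tolist() for k,v in o.items()})
E
```

```text
pics
[[453.0, 0.0, 262.2], [0.0, 453.0, 187.7], [0.0, 0.0, 1.0]] [[0.01, -1.0, -0.006, -0.056], [0.987, 0.009, 0.158, -0.602], [-0.158, -0.008, 0.987, -1.226], [0.0, 0.0, 0.0, 1.0]] ['pixels', 'range_z', 'camera_matrix', 'extrinsics']
[[499.8, 0.0, 259.8], [0.0, 499.8, 200.7], [0.0, 0.0, 1.0]] [[-0.868, -0.495, 0.019, 0.455], [0.357, -0.598, 0.718, -0.3], [-0.344, 0.63, 0.696, -1.299], [0.0, 0.0, 0.0, 1.0]] ['pixels', 'range_z', 'camera_matrix', 'extrinsics']
{'time': 0.1, 'q': [-1.322, 0.528, 1.434, -0.0, 1.181, -0.179], 'joint_velocities': [-0.001, -0.003, -0.003, 0.001, 0.001, 0.0], 'joint_torque': [-0.0, -44.099, -17.715, 0.063, 0.053, -0.0], 'position': [0.259, -0.569, 0.404], 'tool_rot': [0.977, 0.212, -0.0, -0.001], 'ft_force': [0.093, 0.124, -0.345], 'moment': [-0.011, 0.048, -0.03], 'grip_force': 0.0, 'grip_width': 0.087}
```

View pics/a.png

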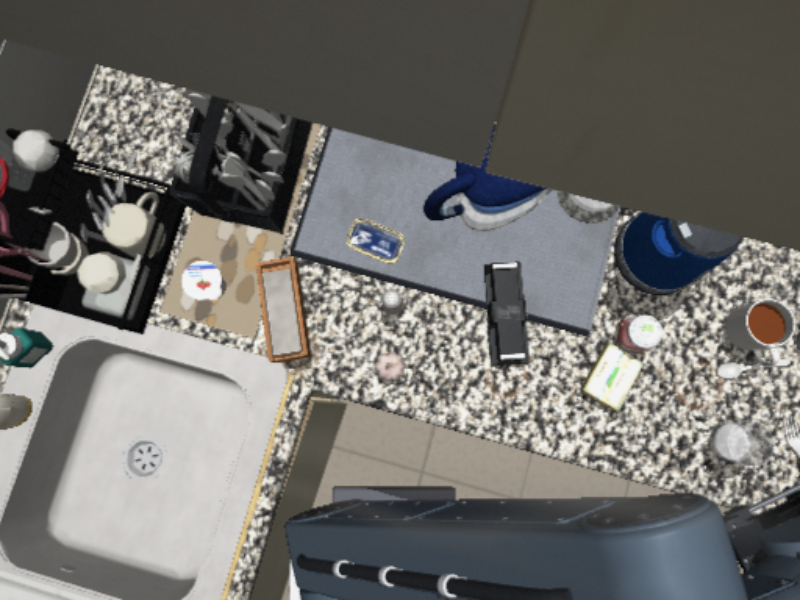

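View pics/b.png

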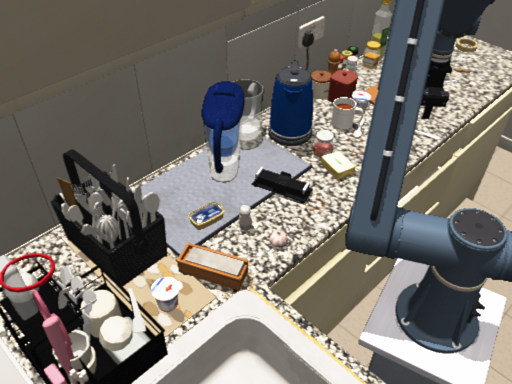

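The top view (800x600) shows the block with the stone around (284,308), open end near (290,358), and the black holder around (507,313). Garlic is at (388,365), the shaker at (392,298), the cheese at (612,377) and the jam jar at (640,333). The scene view confirms this layout.

```bash
cat > m.py <<'E'
from h import *
def rect(P):
    (c,s,a)=cv2.minAreaRect((P[:,:2]*1000).astype(np.float32)); 
    b=cv2.boxPoints((c,s,a)); e=max([b[1]-b[0],b[2]-b[1]],key=np.linalg.norm); y=np.arctan2(e[1],e[0])
    if np.cos(y)<0:y+=np.pi
    return np.round(c,1).tolist(),np.round(sorted(s),1).tolist(),round(float((y+np.pi)%(2*np.pi)-np.pi),4)
def big(m):
    n,l,st,_=cv2.connectedComponentsWithStats(m.astype(np.uint8)); return l==1+np.argmax(st[1:,4])
def roi(px,r):
    m=np.zeros((384,512),bool);x,y=px;m[int(y/1.5625)-r:int(y/1.5625)+r,int(x/1.5625)-r:int(x/1.5625)+r]=1;return m
E
python3 - <<'E'
from m import *
d=np.load("v.npz")
t,P=d["t"],d["tp"];hsv=cv2.cvtColor(t,cv2.COLOR_BGR2HSV).astype(int);z=P[...,2]
R=roi((284,308),42)
tab=roi((440,340),12);print("table z",np.median(z[tab]))
wood=big(R&(hsv[...,1]>110)&(z>.05)&(hsv[...,0]<20));
inner=R&(hsv[...,1]<70)&(z>.05)&(z<.09);st=big(inner)
print("wood",rect(P[wood]),np.median(z[wood]),np.percentile(z[wood],[5,95]))
print("stone",rect(P[st]),np.percentile(z[st],[5,50,95]),st.sum())
H=roi((507,313),42)&(z>.03)&(z<.08)&(hsv[...,2]<90)
h=big(H);print("holder dark",rect(P[h]),np.percentile(z[h],[5,25,50,75,95]),h.sum())
A=roi((507,313),42)&(z>.032)&(z<.08);A=big(A);print("holder all",rect(P[A]))
S=big(A&(hsv[...,2]>130)); 
n,l,s,_=cv2.connectedComponentsWithStats((A&(hsv[...,2]>120)).astype(np.uint8))
for i in range(1,n):
    if s[i,4]>5:print(" bright",s[i].tolist(),np.round(P[l==i].mean(0),4),rect(P[l==i]))
for n_,px in dict(garlic=(388,365),shaker=(392,298),tub=(202,280),tin=(375,240),jam=(640,333),cheese=(612,377)).items():
    u,v=px;print(n_,np.round(P[int(v/1.5625),int(u/1.5625)],3))
c=np.hstack([cv2.resize(t[145:245,150:225],(450,600),interpolation=2)[:, :400],cv2.resize(t[150:250,287:362],(450,600),interpolation=2)[:, :400]])
cv2.imwrite("pics/c.png",c)
E
```

```text
table z -0.0009922668572384216
wood ([498.6, 116.8], [145.1, 376.8], 0.6966) 0.06269433518910021 [0.05143381 0.06744997]
stone ([565.7, 178.3], [52.9, 150.4], 0.1775) [0.06013956 0.06461827 0.0687567 ] 1004
holder dark ([575.4, -227.0], [65.0, 155.8], 0.1193) [0.03653052 0.03987271 0.04173827 0.04360906 0.04702912] 895
holder all ([574.6, -226.6], [64.6, 177.4], 0.1538)
 bright [315, 168, 16, 4, 51] [ 0.6554 -0.2211  0.0483] ([656.2, -220.3], [8.7, 41.6], -1.5151)
 bright [320, 226, 16, 4, 54] [ 0.4917 -0.2328  0.0487] ([492.1, -231.9], [8.3, 41.4], -1.5276)
garlic [ 0.475 -0.012  0.05 ]
shaker [ 0.589 -0.017  0.089]
tub [0.619 0.318 0.077]
tin [0.705 0.015 0.033]
jam [ 0.53  -0.446  0.09 ]
cheese [ 0.457 -0.41   0.033]
```

View pics/c.png

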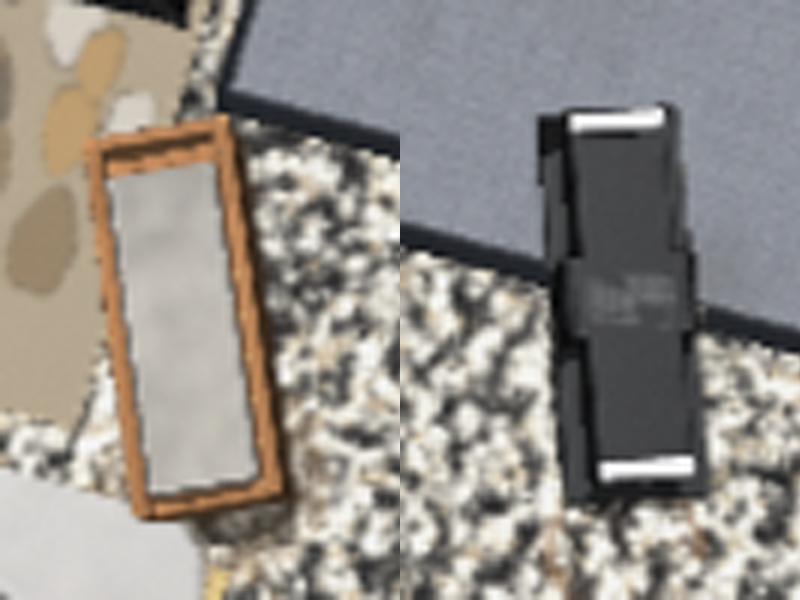

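The crop shows the grey stone inside the brown rim, with the block's long edges tilted about 0.13 rad. It also shows the holder with both bright steel stops, at (617,120) and (647,467). Next I'll refine the edges by casting rays onto planes.

```bash
cat >> m.py <<'E'
def cast(c,uv,h):
    K=np.array(c["camera_matrix"]);E=np.array(c["extrinsics"]);uv=np.asarray(uv,float)
    d=np.c_[(uv[:,0]-K[0,2])/K[0,0],-(uv[:,1]-K[1,2])/K[1,1],-np.ones(len(uv))]@E[:3,:3]
    o=-E[:3,:3].T@E[:3,3]; return o+d*((h-o[2])/d[:,2])[:,None]
def axis(P):
    q=P[:,:2]-P[:,:2].mean(0);v=np.linalg.svd(q,full_matrices=0)[2][0];v*=np.sign(v[0]);return np.arctan2(v[1],v[0])
def ext(P,y):
    R=np.array([[np.cos(y),np.sin(y)],[-np.sin(y),np.cos(y)]]);q=P[:,:2]@R.T
    lo,hi=np.percentile(q,1,0),np.percentile(q,99,0);return np.round(R.T@((lo+hi)/2),4),np.round(hi-lo,4)
E
python3 - <<'E'
from m import *
for cam,sp,hp in(("top",(182,197),(324,200)),("scene",(213,264),(283,184))):
    c=camera(cam);P=cloud(c);z=P[...,2];hsv=cv2.cvtColor(c["pixels"],cv2.COLOR_BGR2HSV).astype(int)
    def roi2(p,r):
        m=np.zeros(z.shape,bool);m[p[1]-r:p[1]+r,p[0]-r:p[0]+r]=1;return m
    st=big(roi2(sp,42)&(hsv[...,1]<60)&(hsv[...,2]>110)&(z>.057)&(z<.085))
    st=cv2.morphologyEx(st.astype(np.uint8),cv2.MORPH_OPEN,np.ones((3,3)))>0
    v,u=np.nonzero(st);Q=cast(c,np.c_[u,v],.0645);y=axis(Q);print(cam,"stone",round(y,4),ext(Q,y),np.median(z[st]))
    w=roi2(sp,44)&(hsv[...,1]>110)&(hsv[...,0]<20)&(z>.058)&(z<.075);w=big(w)
    v,u=np.nonzero(w);Q=cast(c,np.c_[u,v],.0635);print(" wood",ext(Q,y),rect(Q),np.median(z[w]))
    n,l,s,ce=cv2.connectedComponentsWithStats((roi2(hp,42)&(z>.035)&(z<.07)&(hsv[...,2]>130)).astype(np.uint8))
    g=[i for i in range(1,n) if s[i,4]>15]
    for i in g: print(" stop",s[i,4],cast(c,ce[i:i+1],.048).round(4),np.median(z[l==i]).round(4))
    bed=roi2(hp,10);print(" bed z",np.median(z[bed&(z>.03)&(z<.06)]))
E
```

```text
top stone 0.1758 (array([0.5657, 0.1779]), array([0.1462, 0.0501])) 0.06489386098538762
 wood (array([0.5723, 0.1776]), array([0.1752, 0.0694])) ([571.6, 177.4], [70.5, 179.4], 0.1796) 0.06364110836123918
 stop 44 [[ 0.6558 -0.2203  0.048 ]] 0.0492
 stop 45 [[ 0.4923 -0.232   0.048 ]] 0.05
 bed z 0.04207490719872649
scene stone 0.1796 (array([0.5631, 0.1784]), array([0.1463, 0.0496])) 0.06638068027362572
 wood (array([0.5693, 0.1819]), array([0.1773, 0.0743])) ([569.5, 182.0], [75.9, 180.7], 0.182) 0.0646971348331063
 stop 51 [[ 0.5437 -0.4435  0.048 ]] 0.0615
 stop 30 [[ 0.6539 -0.2201  0.048 ]] 0.0495
 stop 33 [[ 0.4898 -0.2334  0.048 ]] 0.0499
 bed z 0.04293138843670577
```

```bash
cat > g.py <<'E'
from h import *
from scipy.spatial.transform import Rotation as R
def go(x,y,z,yaw):
    o=get_obs();T=R.from_quat(o["tool_rot"])
    G=R.from_euler("z",yaw)*R.from_euler("x",np.pi)
    print("pos",np.round(o["position"],4),"t",o["time"],"F",np.round(o["ft_force"],2),"w",o["grip_width"],o["grip_force"])
    print("shift",np.round(T.inv().apply(np.array([x,y,z])-o["position"])/.04,3).tolist(),"rot",np.round((T.inv()*G).as_rotvec(),4).tolist())
E
python3 -c "
from g import *
go(.59,.1825,.38,.178)"
```

```text
pos [ 0.2587 -0.5687  0.4041] t 0.2 F [-0.11  0.35 -0.05] w 0.08724391804566496 0.0
shift [15.313, -13.667, 0.625] rot [-0.0013, -0.0001, 0.2488]
```

Request:
{"op": "move_arm", "data": {"commands": [[[15.31,-13.67,0.6,0,0,0.249],[15.31,-13.67,0.6,0,0,0.249],[15.31,-13.67,0.6,0,0,0.249],[15.31,-13.67,0.6,0,0,0.249],[15.31,-13.67,0.6,0,0,0.249],[15.31,-13.67,0.6,0,0,0.249],[15.31,-13.67,0.6,0,0,0.249],[15.31,-13.67,0.6,0,0,0.249],[15.31,-13.67,0.6,0,0,0.249],[15.31,-13.67,0.6,0,0,0.249],[15.31,-13.67,0.6,0,0,0.249],[15.31,-13.67,0.6,0,0,0.249]]], "claw": 1, "squeeze": 10}}

```text
time: 1.7
position: [0.5617, 0.1192, 0.3828]
tool_rot: [0.996, 0.089, 0.0, 0.0]
ft_force: [0.6, -1.0, -0.5]
grip_width: 0.0009
grip_force: 0.0
```

```bash
python3 -c "
from g import *
go(.59,.1825,.262,.178)"
```

```text
pos [0.5617 0.1192 0.3828] t 1.7 F [ 0.61 -0.96 -0.53] w 0.0008523885781890144 0.0
shift [0.976, -1.434, 3.019] rot [0.0003, -0.0003, 0.0001]
```

Request:
{"op": "move_arm", "data": {"commands": [[[0.97,-1.43,0.5,0,0,0],[0.97,-1.43,1.5,0,0,0],[0.97,-1.43,2.5,0,0,0],[0.97,-1.43,2.9,0,0,0],[0.97,-1.43,2.9,0,0,0],[0.97,-1.43,2.9,0,0,0]]]}}

```text
time: 2.45
position: [0.59, 0.18, 0.2684]
tool_rot: [0.996, 0.088, 0.002, -0.0]
ft_force: [0.0, -0.8, 0.3]
grip_width: 0.0006
grip_force: 0.0
```

```bash
python3 -c "
from g import *
go(.59,.1825,.247,.178)"
```

```text
pos [0.59   0.18   0.2684] t 2.45 F [ 0.03 -0.84  0.29] w 0.000604944741294547 0.0
shift [0.011, -0.061, 0.534] rot [0.0002, -0.003, -0.0008]
```

Request:
{"op": "move_arm", "data": {"commands": [[[0.01,-0.05,0.2,0,0,0],[0.01,-0.05,0.35,0,0,0],[0.01,-0.05,0.43,0,0,0],[0.01,-0.05,0.43,0,0,0]]]}}

```text
time: 2.95
position: [0.5891, 0.1823, 0.2493]
tool_rot: [0.996, 0.089, -0.0, 0.0]
ft_force: [-0.4, 0.3, -0.3]
grip_width: 0.0004
grip_force: 0.0
```

Request:
{"op": "move_arm", "data": {"commands": [[[0,0,0.03,0,0,0],[0,0,0.05,0,0,0],[0,0,0.05,0,0,0]]]}}

```text
time: 3.32
position: [0.5893, 0.1823, 0.2486]
tool_rot: [0.996, 0.089, 0.0, 0.0]
ft_force: [-2.0, -0.0, 5.2]
grip_width: 0.0002
grip_force: 2.6
```

Request:
{"op": "move_arm", "data": {"commands": [[[0,0,0.015,0,0,0],[0,0,0.025,0,0,0],[0,0,0.025,0,0,0]]]}}

```text
time: 3.7
position: [0.5892, 0.1824, 0.2485]
tool_rot: [0.996, 0.089, 0.0, 0.0]
ft_force: [-2.5, -1.2, 10.8]
grip_width: -0.0001
grip_force: 4.9
```

Request:
{"op": "move_arm", "data": {"commands": [[[-0.03,0,0,0,0,0],[-0.08,0,0,0,0,0],[-0.14,0,0,0,0,0],[-0.2,0,0,0,0,0],[-0.27,0,0,0,0,0],[-0.34,0,0,0,0,0],[-0.41,0,0,0,0,0],[-0.48,0,0,0,0,0]]]}}

```text
time: 4.7
position: [0.5722, 0.1791, 0.2486]
tool_rot: [0.996, 0.089, 0.004, -0.0]
ft_force: [2.8, 0.2, 6.4]
grip_width: 0.0007
grip_force: 2.9
```

```bash
cat > s.py <<'E'
from m import *
def stone(cam="top",h=.0645,save=None):
    c=camera(cam);P=cloud(c);z=P[...,2];hsv=cv2.cvtColor(c["pixels"],cv2.COLOR_BGR2HSV).astype(int)
    p=(182,197) if cam=="top" else (213,264);m=np.zeros(z.shape,bool);m[p[1]-45:p[1]+60,p[0]-45:p[0]+60]=1
    st=big(m&(hsv[...,1]<60)&(hsv[...,2]>100)&(z>.055)&(z<.085))
    v,u=np.nonzero(st);Q=cast(c,np.c_[u,v],h);y=axis(Q);e=ext(Q,.178);R=np.array([np.cos(.178),np.sin(.178)])
    s=(Q[:,:2]-[.4824,.1616])@R
    print(cam,"yaw",y.round(3),e,"z",np.median(z[st]),"front/back in mouth",np.percentile(s,[.5,99.5]).round(4))
    if save:cv2.imwrite(save,cv2.resize(c["pixels"][120:320,100:367] if cam=="top" else c["pixels"][184:384,100:367],(800,600)))
E
python3 -c "
from s import *
stone();stone('scene',.0655)"
```

```text
top yaw -0.013 (array([0.5125, 0.1631]), array([0.0687, 0.0393])) z 0.0647820073854721 front/back in mouth [-0.0049  0.0646]
scene yaw 0.19 (array([0.5189, 0.1709]), array([0.0888, 0.0471])) z 0.06646646956244262 front/back in mouth [-0.0071  0.0831]
```

Request:
{"op": "move_arm", "data": {"commands": [[[-0.05,0,0.01,0,0,0],[-0.12,0,0.01,0,0,0],[-0.19,0,0.01,0,0,0],[-0.26,0,0.01,0,0,0],[-0.33,0,0.01,0,0,0],[-0.4,0,0.01,0,0,0],[-0.47,0,0.01,0,0,0],[-0.54,0,0.01,0,0,0],[-0.61,0,0.01,0,0,0],[-0.68,0,0.01,0,0,0],[-0.75,0,0.01,0,0,0]]]}}

```text
time: 6.18
position: [0.5432, 0.1738, 0.2485]
tool_rot: [0.996, 0.089, 0.005, -0.0]
ft_force: [1.9, 0.5, 7.4]
grip_width: 0.0004
grip_force: 3.8
```

```bash
python3 -c "
from s import *
stone();stone('scene',.0655)"
```

```text
top yaw -0.016 (array([0.4826, 0.1579]), array([0.068 , 0.0396])) z 0.06461715780480591 front/back in mouth [-0.0348  0.0338]
scene yaw 0.2 (array([0.4889, 0.1653]), array([0.0878, 0.0476])) z 0.0664608659990938 front/back in mouth [-0.0378  0.0523]
```

Request:
{"op": "move_arm", "data": {"commands": [[[-0.07,0,0,0,0,0],[-0.14,0,0,0,0,0],[-0.21,0,0,0,0,0],[-0.28,0,0,0,0,0],[-0.35,0,0,0,0,0],[-0.42,0,0,0,0,0],[-0.48,0,0,0,0,0],[-0.48,0,0,0,0,0]]]}}

```text
time: 7.28
position: [0.5242, 0.1704, 0.2485]
tool_rot: [0.996, 0.089, 0.005, -0.0]
ft_force: [1.2, 0.5, 9.2]
grip_width: 0.0004
grip_force: 4.3
```

Request:
{"op": "move_arm", "data": {"commands": [[[0,0,-0.1,0,0,0],[0,0,-0.8,0,0,0],[-1.2,0,-2.2,0,0,0],[-2.2,0,-2.2,0,0,0],[-2.6,0,-2.2,0,0,0],[-2.6,0,-2.2,0,0,0],[-2.6,0,-2.2,0,0,0]]]}}

```text
time: 8.15
position: [0.4212, 0.1519, 0.334]
tool_rot: [0.996, 0.089, 0.001, -0.0]
ft_force: [-0.1, -0.4, 0.2]
grip_width: 0.0004
grip_force: 0.0
```

```bash
python3 -c "
from s import *
stone(save='pics/d.png');stone('scene',.0655,'pics/e.png')
from g import *
go(.4562,.1576,.222,.178)"
```

```text
top yaw 0.335 (array([0.5234, 0.1701]), array([0.1044, 0.0502])) z 0.06485057015295785 front/back in mouth [-0.0121  0.0946]
scene yaw 0.173 (array([0.4985, 0.1675]), array([0.1471, 0.0502])) z 0.06654684809928746 front/back in mouth [-0.0574  0.0911]
pos [0.4211 0.1519 0.3339] t 8.25 F [ 0.55  0.65 -0.55] w 0.0005823844813745615 0.0
shift [0.886, 0.014, 2.798] rot [0.0001, -0.001, -0.0004]
```

View pics/e.png

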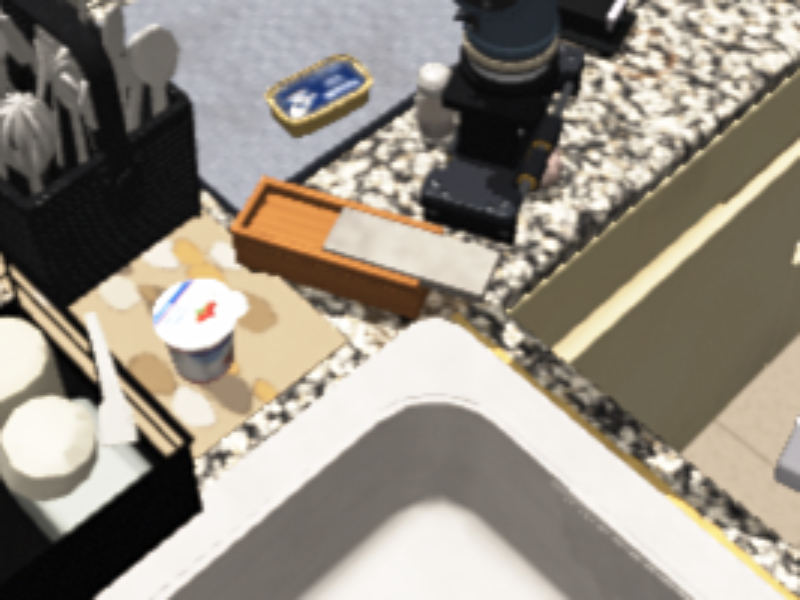

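The scene crop shows the stone lying flat with its end overhanging past the block's front edge (425,290). Its tip is around (495,265), an overhang of about 57 mm. Next is the pinch pose.

```bash
python3 -c "
from g import *
go(.4555,.1593,.2225,.178)"
```

```text
pos [0.4211 0.1519 0.3339] t 8.25 F [ 0.55  0.65 -0.55] w 0.0005823844813745615 0.0
shift [0.876, -0.031, 2.786] rot [0.0001, -0.001, -0.0004]
```

Request:
{"op": "move_arm", "data": {"commands": [[[0.87,-0.03,0,0,0,0],[0.87,-0.03,0,0,0,0],[0.87,-0.03,0,0,0,0],[0.87,-0.03,0,0,0,0],[0.87,-0.03,0.5,0,0,0],[0.87,-0.03,1.2,0,0,0],[0.87,-0.03,1.9,0,0,0],[0.87,-0.03,2.4,0,0,0],[0.87,-0.03,2.7,0,0,0],[0.87,-0.03,2.78,0,0,0],[0.87,-0.03,2.78,0,0,0],[0.87,-0.03,2.78,0,0,0]]], "claw": -1}}

```text
time: 9.75
position: [0.4538, 0.1592, 0.2237]
tool_rot: [0.996, 0.089, 0.001, -0.0]
ft_force: [0.2, -0.4, -0.3]
grip_width: 0.0867
grip_force: 0.0
```

Request:
{"op": "move_arm", "data": {"commands": [[[0,0,0,0,0,0],[0,0,0,0,0,0],[0,0,0,0,0,0],[0,0,0,0,0,0],[0,0,0,0,0,0],[0,0,0,0,0,0]]], "claw": 1, "squeeze": 8}}

```text
time: 10.5
position: [0.4536, 0.1592, 0.223]
tool_rot: [0.996, 0.089, -0.0, -0.0]
ft_force: [-0.5, -0.1, -0.1]
grip_width: 0.0496
grip_force: 8.0
```

Request:
{"op": "move_arm", "data": {"commands": [[[0,0,0,0,0,0],[0,0,0,0,0,0],[0,0,0,0,0,0]]], "squeeze": 50}}

```text
time: 10.88
position: [0.4536, 0.1591, 0.223]
tool_rot: [0.996, 0.089, -0.0, 0.0]
ft_force: [0.3, 0.2, 0.9]
grip_width: 0.0495
grip_force: 50.0
```

Request:
{"op": "move_arm", "data": {"commands": [[[0,0,-0.05,0,0,0],[0,0,-0.15,0,0,0],[0,0,-0.3,0,0,0],[0,0,-0.5,0,0,0],[0,0,-0.8,0,0,0],[0,0,-1.2,0,0,0],[0,0,-1.6,0,0,0],[0,0,-2.1,0,0,0],[0,0,-2.6,0,0,0],[0,0,-2.8,0,0,0],[0,0,-2.8,0,0,0]]]}}

```text
time: 12.25
position: [0.4535, 0.1591, 0.3357]
tool_rot: [0.996, 0.089, 0.001, -0.0]
ft_force: [-0.5, -0.6, -2.8]
grip_width: 0.0493
grip_force: 50.0
```

```bash
python3 -c "
from s import *
c=camera('scene');cv2.imwrite('pics/f.png',cv2.resize(c['pixels'][154:354,120:387],(800,600)))
from g import *
go(.53,-.15,.36,.0725)"
```

```text
pos [0.4533 0.1591 0.3351] t 12.3 F [ 1.09 -0.12 -4.2 ] w 0.049577969620408564 49.997609462589025
shift [0.521, 7.945, -0.623] rot [0.0, 0.0002, 0.1053]
```

View pics/f.png

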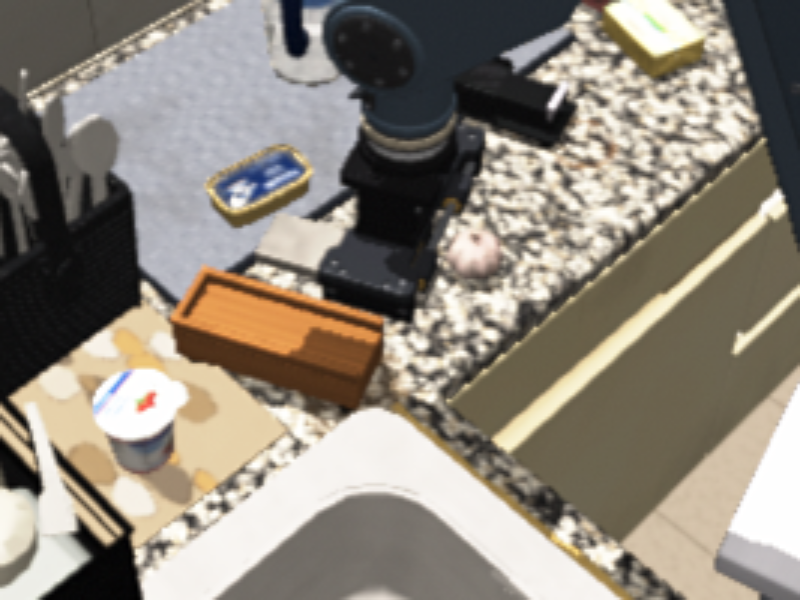

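The scene crop shows the stone gripped and level with the black gripper, its free end around (300,240), clear of the empty block. Now I'll carry it above the holder.

```bash
python3 -c "
from g import *
go(.527,-.2298,.335,.0725)"
```

```text
pos [0.4533 0.1591 0.3351] t 12.3 F [ 1.09 -0.12 -4.2 ] w 0.049577969620408564 49.997609462589025
shift [0.094, 9.895, 0.002] rot [0.0, 0.0002, 0.1053]
```

Request:
{"op": "move_arm", "data": {"commands": [[[0,0.4,0,0,0,0],[0,1.2,0,0,0,0.01],[0,2.2,0,0,0,0.02],[0.02,3.3,0,0,0,0.03],[0.03,4.4,0,0,0,0.04],[0.05,5.5,0,0,0,0.05],[0.06,6.6,0,0,0,0.06],[0.08,7.7,0,0,0,0.08],[0.09,8.7,0,0,0,0.09],[0.09,9.5,0,0,0,0.1],[0.09,9.9,0,0,0,0.105],[0.09,9.9,0,0,0,0.105]]]}}

```text
time: 13.8
position: [0.5268, -0.231, 0.3343]
tool_rot: [0.999, 0.035, -0.0, -0.0]
ft_force: [-0.6, 0.2, -2.3]
grip_width: 0.0494
grip_force: 50.0
```

Request:
{"op": "move_arm", "data": {"commands": [[[0,0,0,0,0,0],[0,0,0,0,0,0],[0,0,0,0,0,0]]]}}

```text
time: 14.18
position: [0.5271, -0.229, 0.3352]
tool_rot: [0.999, 0.037, -0.0, -0.0]
ft_force: [0.3, 0.2, -2.9]
grip_width: 0.0496
grip_force: 50.0
```

Run:
```python
from m import *
from g import *
go(.527,-.2298,.335,.0725)
o=get_obs();T=R.from_quat(o["tool_rot"])
for cam in("top","scene"):
    c=camera(cam);P=cloud(c);z=P[...,2];hsv=cv2.cvtColor(c["pixels"],cv2.COLOR_BGR2HSV).astype(int)
    L=T.inv().apply(P.reshape(-1,3)-o["position"]).reshape(P.shape)
    m=(hsv[...,1]<70)&(hsv[...,2]>90)&(L[...,2]>.14)&(L[...,2]<.19)&(abs(L[...,1])<.04)&(L[...,0]>-.05)&(L[...,0]<.15)&(c["range_z"]>0)
    n,l,s,_=cv2.connectedComponentsWithStats(m.astype(np.uint8));print(cam,np.sort(s[1:,4])[-4:])
    m=big(m)
    Q=L[m];lo,hi=np.percentile(Q,[1,99],axis=0);print(m.sum(),lo.round(4),hi.round(4),"med z",np.median(Q[:,2]))
    top=Q[Q[:,2]<np.median(Q[:,2])+.006] 
    A=np.c_[top[:,:2],np.ones(len(top))];k=np.linalg.lstsq(A,top[:,2],rcond=None)[0];print("plane tool z=",k.round(4))
    ctr=[]; 
    for a in np.arange(.05,.12,.02):
        q=Q[abs(Q[:,0]-a)<.006]
        if len(q)>10:ctr.append((round(a,3),*np.percentile(q[:,1],[2,98]).round(4)))
    print(ctr)
    if cam=="scene":cv2.imwrite('pics/g.png',cv2.resize(c['pixels'][84:234,190:390],(800,600)))
```

```text
pos [ 0.5271 -0.229   0.3352] t 14.175 F [ 0.27  0.21 -2.87] w 0.04955043042061445 49.99771060422063
shift [-0.005, 0.02, 0.004] rot [-0.0002, 0.0002, 0.0016]
top [245]
245 [ 0.0697 -0.0231  0.1544] [0.1246 0.0237 0.1684] med z 0.1592166806023528
plane tool z= [ 0.0203 -0.0066  0.1569]
[(np.float64(0.07), np.float64(-0.0232), np.float64(-0.0165)), (np.float64(0.09), np.float64(-0.0228), np.float64(-0.0019)), (np.float64(0.11), np.float64(-0.0226), np.float64(0.0138))]
scene [  3   5  35 176]
176 [ 0.067  -0.0284  0.152 ] [0.1228 0.0241 0.1629] med z 0.15749411422831694
plane tool z= [0.0104 0.0027 0.1565]
[(np.float64(0.07), np.float64(-0.0258), np.float64(-0.0008)), (np.float64(0.09), np.float64(-0.0288), np.float64(0.0219)), (np.float64(0.11), np.float64(-0.026), np.float64(0.0215))]
```

View pics/g.png

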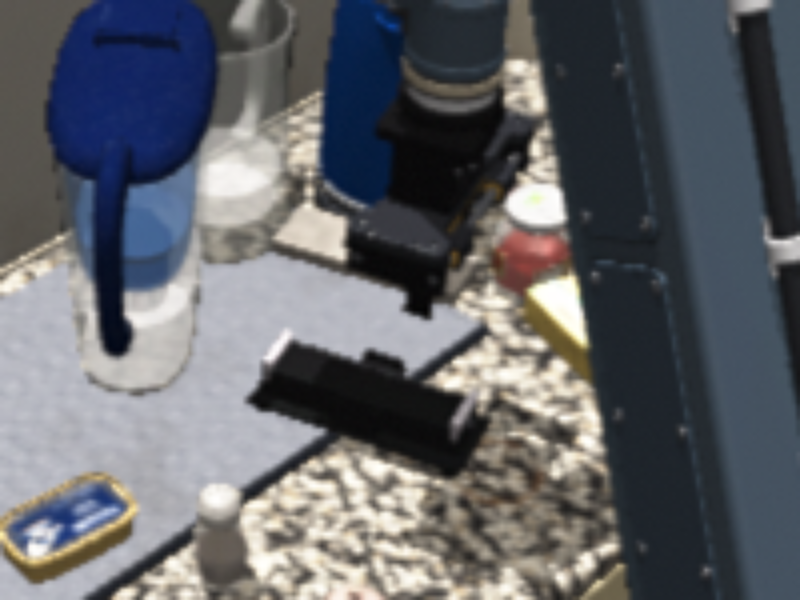

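The crop shows the stone above and behind the holder, its free end around (310,230), nearly level. The holder is at (370,405) with its stops at (275,350) and (462,415). I'll lower to just above the stops and compare in the same view.

Request:
{"op": "move_arm", "data": {"commands": [[[0,0,0.3,0,0,0],[0,0,0.8,0,0,0],[0,0,1.3,0,0,0],[0,0,1.8,0,0,0],[0,0,2.2,0,0,0],[0,0,2.5,0,0,0],[0,0,2.6,0,0,0],[0,0,2.6,0,0,0],[0,0,2.6,0,0,0]]]}}

```text
time: 15.4
position: [0.5274, -0.2301, 0.2317]
tool_rot: [0.999, 0.036, 0.001, 0.0]
ft_force: [-0.0, 0.2, -3.3]
grip_width: 0.0494
grip_force: 50.0
```

```bash
cat > w.py <<'E'
from m import *
from g import *
go(.527,-.2298,.223,.0725)
yaw=.0725;C=np.array([.573,-.2265])
Rm=np.array([[np.cos(yaw),np.sin(yaw)],[-np.sin(yaw),np.cos(yaw)]])
for cam in("top","scene"):
    c=camera(cam);P=cloud(c);z=P[...,2];hsv=cv2.cvtColor(c["pixels"],cv2.COLOR_BGR2HSV).astype(int)
    m0=np.zeros(z.shape,bool)
    if cam=="top":m0[155:245,285:365]=1
    else:m0[140:225,235:340]=1
    H=(P[...,:2]-C)@Rm.T
    m=m0&(hsv[...,1]<70)&(hsv[...,2]>90)&(z>.053)&(z<.1)&(abs(H[...,0])<.09)&(abs(H[...,1])<.04)
    m=big(m);h=np.median(z[m]);v,u=np.nonzero(m);Q=P[m]
    q=(cast(c,np.c_[u,v],h)[:,:2]-C)@Rm.T
    A=np.c_[q,np.ones(len(q))];k=np.linalg.lstsq(A,Q[:,2],rcond=None)[0]
    print(cam,m.sum(),"top z",h.round(4),"tilt",k.round(4),"x",np.percentile(q[:,0],[1,50,98,99.5]).round(4))
    for a in np.arange(.0,.075,.012):
        r=q[abs(q[:,0]-a)<.006]
        if len(r)>8:print("  x%.3f y %.4f %.4f"%(a,*np.percentile(r[:,1],[1.5,98.5])))
    b=m0&(hsv[...,2]>120)&(z>.04)&(z<.056)&(abs(abs(H[...,0])-.082)<.012)&(abs(H[...,1])<.03)
    n,l,s,ce=cv2.connectedComponentsWithStats(b.astype(np.uint8))
    for i in range(1,n):
        if s[i,4]>8:
            v,u=np.nonzero(l==i);r=(cast(c,np.c_[u,v],.0488)[:,:2]-C)@Rm.T
            print("  stop",s[i,4],r.mean(0).round(4),np.percentile(r,[2,98],axis=0).round(4).tolist())
    import sys
    if len(sys.argv)>1:cv2.imwrite("pics/%s_%s.png"%(sys.argv[1],cam),cv2.resize(c["pixels"][m0.nonzero()[0].min():m0.nonzero()[0].max()+1,m0.nonzero()[1].min():m0.nonzero()[1].max()+1],(800,600)))
E
python3 w.py h
```

```text
pos [ 0.5274 -0.2301  0.2317] t 15.4 F [-0.01  0.24 -3.33] w 0.04940896064994299 49.997658524662256
shift [-0.01, -0.009, 0.217] rot [0.0009, -0.0011, 0.0003]
top 211 top z 0.0728 tilt [-0.0051 -0.0468  0.0732] x [0.0247 0.0622 0.0786 0.0792]
  x0.036 y 0.0069 0.0232
  x0.048 y -0.0034 0.0220
  x0.060 y -0.0133 0.0234
  x0.072 y -0.0250 0.0228
  stop 18 [ 0.0854 -0.0001] [[0.0833, -0.0199], [0.087, 0.0209]]
scene 179 top z 0.0743 tilt [-0.0008 -0.0382  0.0746] x [0.0187 0.0503 0.0754 0.0765]
  x0.024 y 0.0013 0.0281
  x0.036 y -0.0244 0.0271
  x0.048 y -0.0247 0.0270
  x0.060 y -0.0234 0.0269
  x0.072 y -0.0237 0.0341
  stop 11 [0.0814 0.017 ] [[0.0759, 0.0075], [0.0854, 0.0264]]
  stop 24 [-0.0834 -0.0014] [[-0.0872, -0.0222], [-0.0794, 0.0187]]
```

View pics/h_scene.png

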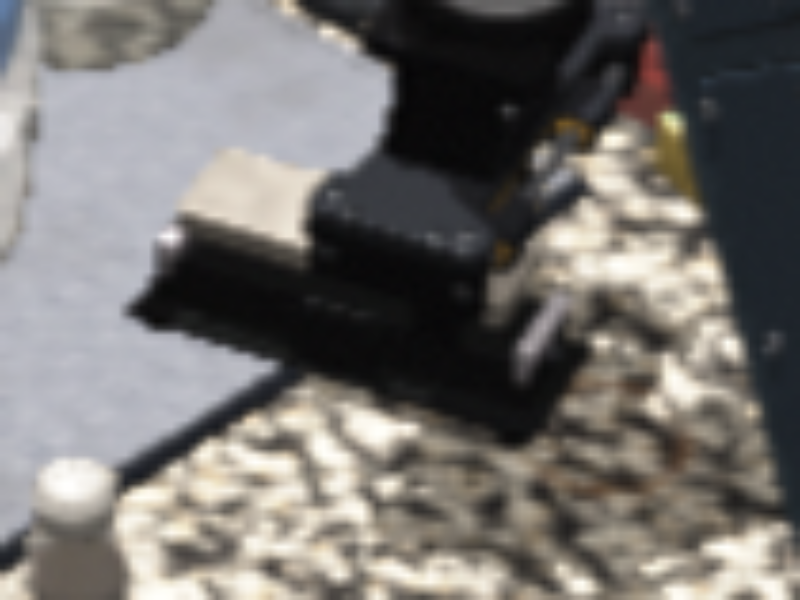

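The crop shows the stone hovering just above the holder. Its end at (180,210) sits close to the far stop at (170,240), and the near stop is at (540,335). It needs to come back about 2.5 mm, then go down gently.

Request:
{"op": "move_arm", "data": {"commands": [[[-0.03,0,0,0,0,0],[-0.06,0,0,0,0,0],[-0.06,0,0.05,0,0,0],[-0.06,0,0.12,0,0,0],[-0.06,0,0.2,0,0,0],[-0.06,0,0.25,0,0,0],[-0.06,0,0.29,0,0,0],[-0.06,0,0.32,0,0,0],[-0.06,0,0.35,0,0,0],[-0.06,0,0.35,0,0,0],[-0.06,0,0.35,0,0,0]]]}}

```text
time: 16.88
position: [0.5248, -0.2302, 0.2171]
tool_rot: [0.999, 0.036, 0.0, 0.0]
ft_force: [-0.6, 0.1, -2.5]
grip_width: 0.0492
grip_force: 50.0
```

Request:
{"op": "move_arm", "data": {"commands": [[[0,0,0.02,0,0,0],[0,0,0.04,0,0,0],[0,0,0.05,0,0,0],[0,0,0.05,0,0,0]]]}}

```text
time: 17.38
position: [0.5247, -0.2301, 0.215]
tool_rot: [0.999, 0.036, -0.0, -0.0]
ft_force: [0.1, -0.0, -3.5]
grip_width: 0.0493
grip_force: 50.0
```

Request:
{"op": "move_arm", "data": {"commands": [[[0,0,0.01,0,0,0],[0,0,0.025,0,0,0],[0,0,0.025,0,0,0]]]}}

```text
time: 17.75
position: [0.5248, -0.2302, 0.2141]
tool_rot: [0.999, 0.036, 0.0, 0.0]
ft_force: [-0.6, -0.1, -1.5]
grip_width: 0.0495
grip_force: 50.0
```

```bash
python3 w.py
```

```text
pos [ 0.5248 -0.2302  0.2141] t 17.75 F [-0.63 -0.06 -1.51] w 0.049542894552852434 49.99746389687061
shift [0.056, -0.005, -0.223] rot [0.0001, -0.0001, 0.0003]
top 161 top z 0.0564 tilt [-0.0137 -0.005   0.0573] x [0.0231 0.0586 0.0756 0.076 ]
  x0.024 y 0.0135 0.0221
  x0.036 y 0.0047 0.0214
  x0.048 y -0.0071 0.0214
  x0.060 y -0.0187 0.0218
  x0.072 y -0.0268 0.0211
  stop 84 [ 0.0792 -0.0022] [[0.0714, -0.0255], [0.0868, 0.0208]]
scene 174 top z 0.0573 tilt [-0.0199 -0.0288  0.0584] x [0.0153 0.0483 0.0735 0.0778]
  x0.024 y -0.0222 0.0277
  x0.036 y -0.0234 0.0267
  x0.048 y -0.0237 0.0267
  x0.060 y -0.0238 0.0266
  x0.072 y -0.0242 0.0268
  stop 34 [0.0797 0.001 ] [[0.0729, -0.0235], [0.0855, 0.0244]]
  stop 24 [-0.0834 -0.0014] [[-0.0872, -0.0222], [-0.0794, 0.0187]]
```

Request:
{"op": "move_arm", "data": {"commands": [[[0,0,0.01,0,0,0],[0,0,0.02,0,0,0],[0,0,0.02,0,0,0]]]}}

```text
time: 18.23
position: [0.5248, -0.2302, 0.2136]
tool_rot: [0.999, 0.036, 0.0, 0.0]
ft_force: [-0.3, 0.2, 1.9]
grip_width: 0.0492
grip_force: 50.0
```

Request:
{"op": "move_arm", "data": {"commands": [[[0,0,0.01,0,0,0],[0,0,0.02,0,0,0],[0,0,0.02,0,0,0]]]}}

```text
time: 18.6
position: [0.5247, -0.2301, 0.2134]
tool_rot: [0.999, 0.036, 0.0, 0.0]
ft_force: [-2.6, 0.8, 5.5]
grip_width: 0.0494
grip_force: 50.0
```

Request:
{"op": "move_arm", "data": {"commands": [[[0,0,0,0,0,0],[0,0,0,0,0,0]]], "squeeze": 5}}

```text
time: 18.85
position: [0.5249, -0.2301, 0.2128]
tool_rot: [0.999, 0.036, 0.0, 0.0]
ft_force: [-1.1, 2.2, 3.8]
grip_width: 0.0502
grip_force: 5.0
```

Request:
{"op": "move_arm", "data": {"commands": [[[0,0,0,0,0,0],[0,0,0,0,0,0],[0,0,0,0,0,0],[0,0,0,0,0,0],[0,0,-0.3,0,0,0],[0,0,-1,0,0,0],[0,0,-2,0,0,0],[0,0,-3,0,0,0],[-1,0,-4,0,0,0],[-2,0,-4,0,0,0],[-2,0,-4,0,0,0]]], "claw": -1}}

```text
time: 20.23
position: [0.4426, -0.2353, 0.3737]
tool_rot: [0.999, 0.035, -0.0, -0.0]
ft_force: [0.3, 0.6, 0.3]
grip_width: 0.0871
grip_force: 0.0
```

```bash
sed -i 's/z>.053)/z>.0525)/' w.py; python3 w.py i
```

```text
pos [ 0.4426 -0.2353  0.3737] t 20.225 F [0.34 0.57 0.27] w 0.08706841130290989 0.0
shift [2.117, 0.013, 3.765] rot [-0.0004, 0.0008, -0.0016]
top 841 top z 0.0559 tilt [-0.0026 -0.0079  0.0561] x [-0.0693  0.0033  0.0731  0.0755]
  x0.000 y -0.0265 0.0211
  x0.012 y -0.0247 0.0228
  x0.024 y -0.0259 0.0221
  x0.036 y -0.0269 0.0212
  x0.048 y -0.0249 0.0226
  x0.060 y -0.0261 0.0214
  x0.072 y -0.0266 0.0210
  stop 78 [ 0.0797 -0.0024] [[0.0714, -0.0256], [0.0868, 0.0195]]
scene 501 top z 0.057 tilt [-0.     -0.0159  0.0571] x [-0.0754 -0.0014  0.0734  0.0768]
  x0.000 y -0.0233 0.0266
  x0.012 y -0.0235 0.0272
  x0.024 y -0.0236 0.0265
  x0.036 y -0.0238 0.0250
  x0.048 y -0.0240 0.0264
  x0.060 y -0.0241 0.0263
  x0.072 y -0.0245 0.0272
  stop 30 [0.0807 0.0035] [[0.0733, -0.0202], [0.0856, 0.0292]]
  stop 41 [-0.0814 -0.0025] [[-0.0891, -0.025], [-0.0695, 0.0225]]
```

View pics/i_scene.png

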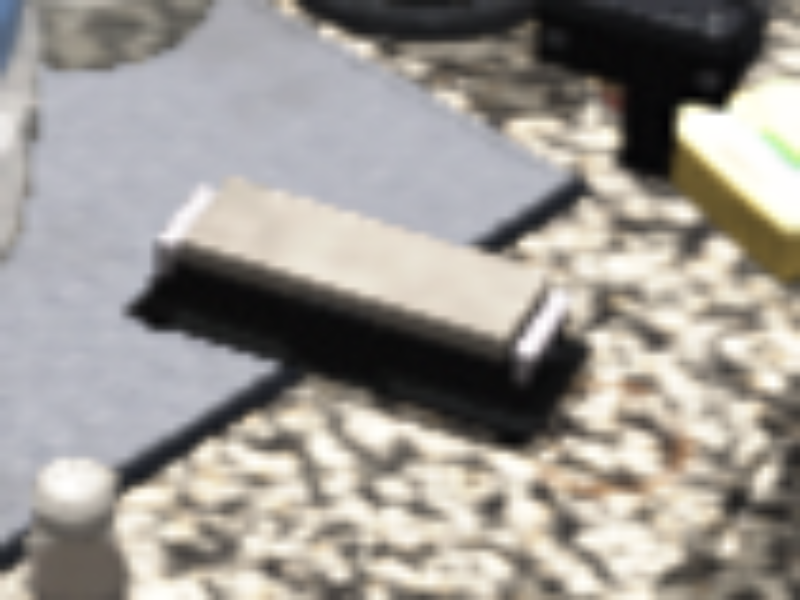

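The crop shows the stone flat between both stops, (185,225) and (540,335), with the gripper clear. The measured stone top of 56–57 mm equals the bed height plus 14 mm, so it is seated.

```bash
python3 -c "
from rig import *
print(hand_in())"
```

```text
the job is handed in; nothing more can be done
None
```

The whetstone was eased out of the block, lifted, seated flat in the holder between the end stops and released; I handed the job in at about 20 s with no verdict returned, and the last images show it level, centred to within about 2 mm, with the gripper clear.

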